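# Set a printed board in the guillotine trimmer

### The job

Get the printed board ready to be trimmed: with the fingertips only, push it squarely up against the fence at the far side of the trimmer bed and slide it to the right until its white gutter lies right along the cutting edge, so that the whole tag strip overhangs and none of the picture does. The board is only pushed, never picked up or tipped; leave the blade arm up and everything else on the counter where it stands.

Things in the scene. Friction and masses are not known exactly. Their poses are not given: they have to be found in the camera images.
- trimmer: fixed guillotine trimmer; dark green gridded bed, 270 mm along its x by 360 mm along its y, top 35 mm above the counter. Origin on the counter under the bed's middle; x away from the robot, y left. Fence: aluminium bar with a scale along the far side, 12 mm above the bed, near face at x 112 mm. Cutting edge: the bed's bright steel right edge, along x at y -180 mm; beyond it only the counter, 35 mm lower
- cut_corner (a point): the corner where the cutting edge meets the near face of the fence, on the bed's top (x 112, y -180, z 35 mm in the trimmer's frame), with the trimmer's axes
- blade_handle (a point): middle of the black handle (28 mm thick, 95 mm long) at the end of the raised red blade arm; the arm runs from its pivot, just right of the cutting edge and 50 mm beyond the fence's near face, steeply up and back towards the robot, its tip up to 430 mm above the counter. Friction holds it up, but it swings if pushed
- board: printed board, 150 mm along its x, 240 along its y, 5 mm thick, about 90 g, loose on the trimmer bed; origin at the centre of its underside, x away from the robot, y left. Left to right: pink picture (191 mm), white gutter (8 mm), purple strip of tags (41 mm). Starts 30 to 65 mm short of the fence, 45 to 90 mm too far left, turned up to 0.18 rad. It slides easily and stops where the push stops
- gutter (a point): middle of the white gutter on the board's top (x 0, y -75 mm in the board's frame; the gutter runs along the board's x, and its centre line is 45 mm from the board's right-hand edge)
- far_edge (a point): middle of the board's far edge, the one that goes against the fence (x 75, y 0 mm in the board's frame, at its top)
- ribbon_roll: small roll of red ribbon with white flanges, 44 mm across and 30 mm tall, standing on the near left part of the trimmer bed; origin at the centre of its underside. Not part of the job
- ribbon_reel: reel of blue ribbon with white flanges, 68 mm across and 45 mm tall, standing on the counter left of the trimmer; origin at the centre of its underside. Not part of the job
- mug: white ceramic mug, 80 mm across and 92 mm tall, standing on the counter left of the trimmer; origin at the centre of its underside. Not part of the job
- bear_bank: cream ceramic bear money box with a red heart, 72 mm across and 110 mm tall, standing on the counter left of the trimmer; origin at the centre of its underside. Not part of the job
- tape_dispenser: black desk tape dispenser, 130 x 50 mm and 76 mm tall, on the counter right of the trimmer; origin at the centre of its underside. Not part of the job
- balloon_weight: purple foil balloon weight, a cone 64 mm across and 75 mm tall with its loop, on the counter right of the trimmer; origin at the centre of its underside. Not part of the job
- gift_box: turquoise gift box with a white bow, 79 x 79 mm and 68 mm tall, on the counter right of the trimmer; origin at the centre of its underside. Not part of the job

How it is judged:
At the end, for the whole second after the job is handed in: board flat, still and square (0.03 rad), its far edge within 4 mm of the fence and the middle of its gutter within 4 mm of the cutting edge; blade handle within 30 mm and the other things within 15 mm of where they started (y of gutter in the frame of cut_corner between -0.004 and 0.004 m and x of far_edge in the frame of cut_corner between -0.004 and 0.004 m and angle between the y axis of board and the y axis of trimmer, either way round below 0.03 rad and angle between board's own z axis and vertical below 0.03 rad and z of board in the frame of trimmer between 0.0325 and 0.0375 m and linear speed of board below 0.01 m/s and distance of blade_handle from where it was at the start of the episode below 0.03 m and distance of each of ribbon_roll, ribbon_reel, mug, bear_bank, tape_dispenser, balloon_weight, gift_box from where it was at the start of the episode below 0.015 m); the robot touches nothing.
It fails at once if the board is lifted clear of the bed or falls below it (z of board in the frame of trimmer above 0.047 m or z of board in the frame of trimmer below 0.025 m).
It fails at once if the board is tipped up (angle between board's own z axis and vertical above 0.12 rad).
It fails at once if the board is pushed with the arm or the gripper's body instead of the fingers (contact force between the arm and board above 2 N).
It fails at once if the blade arm is moved (distance of blade_handle from where it was at the start of the episode above 0.03 m).
It fails at once if another thing on the counter or the bed is disturbed (distance of any of ribbon_roll, ribbon_reel, mug, bear_bank, tape_dispenser, balloon_weight, gift_box from where it was at the start of the episode above 0.015 m).
It also fails if it takes over 70 s, if anything falls off the work surface, if the arm or the gripper's body presses on something with over 40 N, if the wrist force passes 120 N, or if a joint passes its speed limit or range.

### The arm

A 6-joint arm with a two-finger parallel gripper is mounted at the origin on the work surface. World frame = base frame: x ahead of the robot, y to its left, z up, the work surface at z = 0. Lengths are in m, angles in rad, forces in N, time in s.
With the tool pointing down it reaches from about 0.225 to 0.725 m from the base axis. Payload 3.1 kg.
Tool frame: the origin (TCP) lies at the centre of the arm's flange, where the gripper is bolted on; the fingertips stand 173 mm ahead of it and the grasp point (between the pads) lies 155 mm ahead of it; z points along the fingers, y is the line along which they close (so a half turn about z gives the same grasp; the last joint's range is limited). The gripper opens to 85 mm and grips with 20 to 120 N. Pads are 22 mm wide; open, the fingers measure 114 mm over their backs; the gripper's body (76 mm by 85 mm) begins 54 mm behind the grasp point. The pads swing forward as they close: fully open they stand 13 mm farther back than shut.
Start: joints at [-1.329, 0.048, 0.099, 1.622, 0, 1.443], TCP at [0.19, -0.49, 0.405] pointing down, gripper open.
Joint ranges: [-2.91, 2.91], [-0.99, 1.94], [-1.21, 1.42], [-2.12, 2.29], [-1.49, 1.47], [-3.14, 3.14]. Speed limits (rad/s): [2.79, 2.79, 3.14, 3.14, 3.14, 3.14].

### API

Orientations are given as a rotation vector (axis times angle).
In Python, from cell import sensors, eyes, workorder gives the robot as it stands.
- The arm moves only by the tool arm_command, never from a script. Its argument "deltas" is a list of rows, each a list of 7 numbers: the turn, a rotation vector about the world's x, y, z in rad, then the shift along the world's x, y, z in m, then the finger opening in m, from 0 to 0.0854. In form: [[ax, ay, az, dx, dy, dz, hand], ...]. A call has 1 to 10 rows; each row is the pose to reach, as a shift and turn from the pose commanded when the call began; what a row does not reach only later rows make up. A row lasts 1/8 s, in which the tool goes at most 62.5 mm and 10.7 degrees, less where a joint would pass 70% of its speed; a pose out of reach is approached as far as the arm can. A call with a gripper value outside its range is refused whole. The fingers move at their own pace and stop on an object; the grip force is fixed at half the most. Time passes only in rows, so rows that repeat a pose let the fingers close. It gives the time, the measured TCP pose, the force, the opening and the grip force at its end, in the units of the state.
- sensors.state(): the state, without advancing time (a new reading comes with each control period).
- eyes.camera(name): name is "scene" or "side" or "wrist"; returns the picture (400x640x3 uint8, blue, green, red); there is no depth.
- eyes.camera_info(name): a dict with "mtx" (3x3 intrinsics, pixels), "rvec" (rotation vector, rad) and "tvec" (3), from world to camera coordinates, as OpenCV has them. Camera axes: x right, y down, z forward; pixel columns grow to the right and rows downward; lengths in m; the calibration is good to about 2 mm. A picture is of the moment at which its call begins: read the wrist's pose just before it. camera_info takes no time and is no camera call; for the wrist camera it gives the pose at the moment of the call.
- workorder.sign_off(): hands the job in; it is judged then, once.
The state is a dict: "clock": time; "joint_positions": joint angles; "qvel": joint speeds; "joint_torque": joint torques, N m; "ee_pos": TCP position; "orientation": TCP orientation; "force": force on the tool from outside, world axes, zero at the start; "torque": the same for the moment, N m; "grip_width": opening from 0.0 (shut) to 1.0 (fully open); "finger_force": force on a finger pad.
Only numpy, scipy, OpenCV 4.12 (cv2) and the standard library are available. Lean on these libraries where they do the work, as an engineer would, in place of code of your own. Each camera call takes 0.05 s, during which the arm holds its last target. There are 200 camera calls.

## Working session

There is one attempt and no reset: what is moved stays moved. The work goes in short steps, Python scripts to look and compute and a tool call to move; the robot and the scene stay as the last step left them, time stands still between calls to the robot, and variables do not carry over. Pictures are saved under pics/ and viewed, at most 10 in all, crops included, and the job is handed in when it is done.

Besides the shell and the picture viewer there is one more tool, called after ">>>" by a JSON object that holds its "op" and its "data", one argument or row to a line. arm_command: Moves the arm, as the interface text tells. Its arguments: {"type":"object","properties":{"deltas":{"type":"array","items":{"type":"array","items":{"type":"number"}}}},"required":["deltas"]}

```bash
mkdir -p pics; python3 - <<'E'
from cell import sensors, eyes
import cv2
s=sensors.state();print(s['clock'],s['ee_pos'],s['orientation'],s['force'])
for n in("scene","side"):
    cv2.imwrite(f"pics/{n}0.png",cv2.resize(eyes.camera(n),(800,500),interpolation=cv2.INTER_CUBIC))
    i=eyes.camera_info(n);R=cv2.Rodrigues(i['rvec'])[0];print(n,(-R.T@i['tvec'].reshape(3)).round(3),i['mtx'].round(1).tolist())
E
```

```text
0.0 [ 0.18969    -0.48930086  0.40351182] [-3.08570678e+00 -5.77108240e-01  1.67233905e-04] [-0.12743522 -1.00607415  0.25384581]
scene [1.334 0.053 1.022] [[453.5, 0.0, 317.9], [0.0, 453.5, 196.9], [0.0, 0.0, 1.0]]
side [-0.223  0.744  0.634] [[500.0, 0.0, 315.8], [0.0, 500.0, 202.3], [0.0, 0.0, 1.0]]
```

View pics/scene0.png

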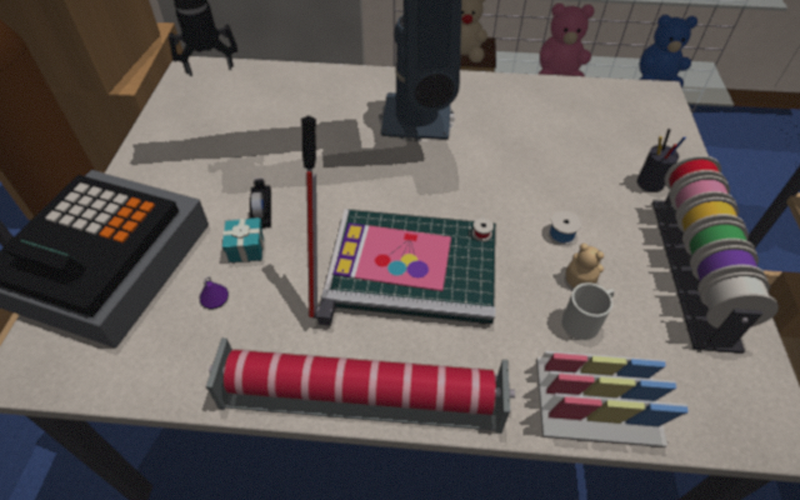

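View pics/side0.png

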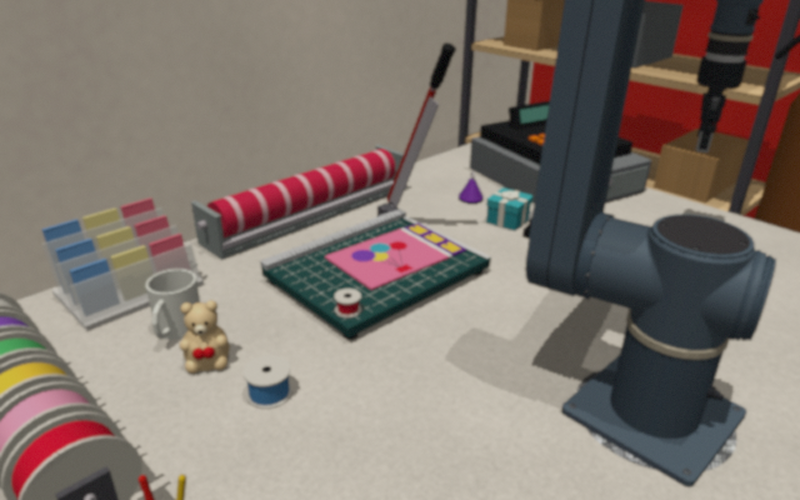

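The scene view shows the trimmer bed at (322–497, 210–320), the board at its right near part, the roll at (482,230), the blade arm rising from (320,310) to (309,130). I'll enlarge it.

```bash
python3 - <<'E'
from cell import eyes
import cv2
import numpy as np
im=np.mean([eyes.camera("scene") for _ in range(4)],0).astype('uint8')
cv2.imwrite("pics/c1.png",cv2.resize(im[158:262,252:404],None,fx=5,fy=5,interpolation=cv2.INTER_CUBIC))
E
```

```text
(no output)
```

View pics/c1.png

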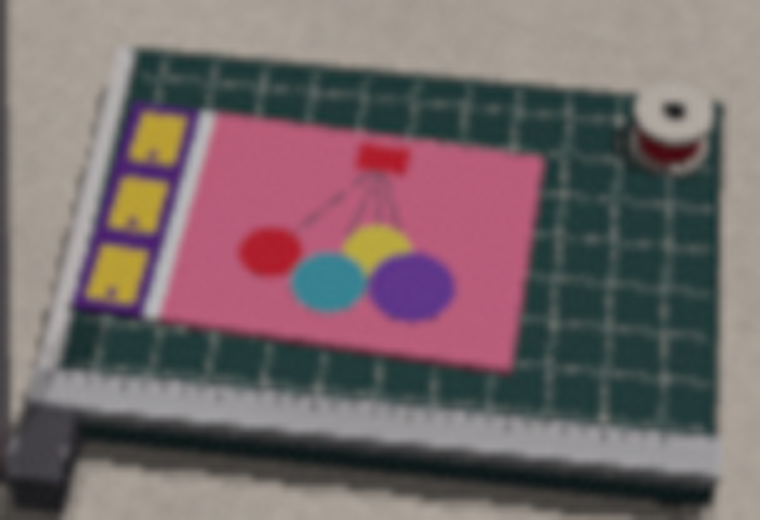

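The crop shows bed near corners (122,47) and (722,100), the fence's upper near edge from about (52,368) to (718,438), and board corners (137,103), (546,155), (513,373), (73,308); gutter centre line (207,113)–(152,317).

```bash
cat > h.py <<'E'
from cell import sensors, eyes
import cv2, numpy as np
from scipy.optimize import least_squares
def proj(i,P): return cv2.projectPoints(np.float64(P),i['rvec'],i['tvec'],i['mtx'],None)[0][:,0]
def pose(p,L):
    c,s=np.cos(p[2]),np.sin(p[2]);L=np.float64(L)
    return np.c_[p[0]+c*L[:,0]-s*L[:,1],p[1]+s*L[:,0]+c*L[:,1],L[:,2]]
def fit(i,L,px,p0=(.45,0,0)):
    r=least_squares(lambda p:(proj(i,pose(p,L))-px).ravel(),p0,loss='soft_l1'); return r.x,r.fun.reshape(-1,2)
def ray(i,px,z):
    R=cv2.Rodrigues(i['rvec'])[0];d=R.T@np.linalg.inv(i['mtx'])@[px[0],px[1],1];c=-R.T@np.float64(i['tvec']).reshape(3)
    return c+d*(z-c[2])/d[2]
def rel(t,b):
    "gutter y, far_edge x in cut_corner frame, angle"
    c,s=np.cos(t[2]),np.sin(t[2]);M=np.array([[c,s],[-s,c]])
    g=M@(pose(b,[[0,-.075,0]])[0,:2]-t[:2]);f=M@(pose(b,[[.075,0,0]])[0,:2]-t[:2])
    return g[1]+.18,f[0]-.112,b[2]-t[2]
BL=[[-.075,-.12,.04],[-.075,.12,.04],[.075,.12,.04],[.075,-.12,.04]]
TL=[[-.135,-.18,.035],[-.135,.18,.035],[.112,.18,.047],[.112,-.18,.047]]
E
python3 - <<'E'
from h import *
i=eyes.camera_info("scene")
o=lambda a:np.float64(a)/5+[251.6,157.6]
t,rt=fit(i,TL,o([[122,47],[722,100],[718,438],[52,368]]));print(t,rt.round(1).tolist())
b,rb=fit(i,BL,o([[137,103],[546,155],[513,373],[73,308]]));print(b,rb.round(1).tolist());print(rel(t,b))
print("roll",ray(i,o([672,110]),.065))
print("corners",pose(b,BL).round(3).tolist(),"cut",pose(t,[[.112,-.18,.035]]),"bedcorners",pose(t,TL).round(3).tolist())
E
```

```text
[ 0.55342203  0.03023604 -0.03193754] [[-0.4, -0.5], [0.6, -0.1], [1.4, 0.0], [-3.3, 0.1]]
[ 0.5483988  -0.01548599 -0.08754637] [[-0.3, 0.1], [0.0, 0.8], [0.3, -0.4], [-0.0, -0.3]]
(np.float64(0.05925681545722267), np.float64(-0.0406765931820121), np.float64(-0.055608825136491485))
roll [0.46274858 0.17937284 0.065     ]
corners [[0.463, -0.128, 0.04], [0.484, 0.111, 0.04], [0.634, 0.097, 0.04], [0.613, -0.142, 0.04]] cut [[ 0.65961713 -0.15324856  0.035     ]] bedcorners [[0.413, -0.145, 0.035], [0.424, 0.214, 0.035], [0.671, 0.207, 0.047], [0.66, -0.153, 0.047]]
```

```bash
python3 - <<'E'
from h import *
for n,a in(("scene",[(309,155),(309,118)]),("side",[(437,85),(450,45)])):
    i=eyes.camera_info(n)
    R=cv2.Rodrigues(i['rvec'])[0]
    for p in a: print(n,[ray(i,np.float64(p)/1.25,z).round(3).tolist() for z in(.35,.40,.43)])
E
```

```text
scene [[0.584, -0.163, 0.35], [0.64, -0.147, 0.4], [0.673, -0.137, 0.43]]
scene [[0.481, -0.182, 0.35], [0.544, -0.165, 0.4], [0.582, -0.154, 0.43]]
side [[0.554, -0.127, 0.35], [0.417, 0.026, 0.4], [0.335, 0.118, 0.43]]
side [[0.797, -0.441, 0.35], [0.617, -0.232, 0.4], [0.51, -0.107, 0.43]]
```

>>> {"op": "arm_command", "data": {
  "deltas": [
    [0,0,0.15,-0.01,0.04,0.05,0.085],
    [0,0,0.3,-0.02,0.09,0.1,0.085],
    [0,0,0.45,0.0,0.14,0.1,0.085],
    [0,0,0.6,0.02,0.2,0.1,0.085],
    [0,0,0.8,0.04,0.26,0.1,0.085],
    [0,0,1.0,0.07,0.32,0.1,0.085],
    [0,0,1.15,0.1,0.38,0.1,0.085],
    [0,0,1.3,0.12,0.44,0.1,0.085],
    [0,0,1.3,0.14,0.49,0.1,0.085],
    [0,0,1.3,0.14,0.49,0.1,0.085]
  ]
}}

```text
clock: 1.55
ee_pos: [0.33, 0.0049, 0.5047]
orientation: [-2.094, -2.341, -0.002]
force: [-0.3, -0.9, -0.7]
grip_width: 0.991
finger_force: 0.0
```

>>> {"op": "arm_command", "data": {
  "deltas": [
    [0,0,-0.06,0.05,0.03,-0.02,0.085],
    [0,0,-0.13,0.1,0.06,-0.05,0.085],
    [0,0,-0.13,0.15,0.09,-0.08,0.085],
    [0,0,-0.13,0.2,0.12,-0.1,0.085],
    [0,0,-0.13,0.22,0.13,-0.12,0.085],
    [0,0,-0.13,0.22,0.13,-0.12,0.085]
  ]
}}

```text
clock: 2.3
ee_pos: [0.5505, 0.1295, 0.381]
orientation: [-2.254, -2.183, 0.009]
force: [0.6, -0.4, 1.0]
grip_width: 0.992
finger_force: 0.0
```

```bash
python3 - <<'E'
from h import *
s=sensors.state();print(s['ee_pos'],s['orientation'])
i=eyes.camera_info("wrist");im=eyes.camera("wrist")
cv2.imwrite("pics/w1.png",cv2.resize(im,(800,500),interpolation=cv2.INTER_CUBIC))
R=cv2.Rodrigues(i['rvec'])[0];print((-R.T@i['tvec'].reshape(3)).round(3),R.round(2).tolist(),i['mtx'][0,0])
E
```

```text
[0.55050436 0.12953041 0.38104489] [-2.2539423  -2.18318669  0.00864017]
[0.553 0.197 0.35 ] [[1.0, -0.03, -0.01], [-0.03, -0.96, 0.27], [-0.01, -0.27, -0.96]] 308.8290843154263
```

View pics/w1.png

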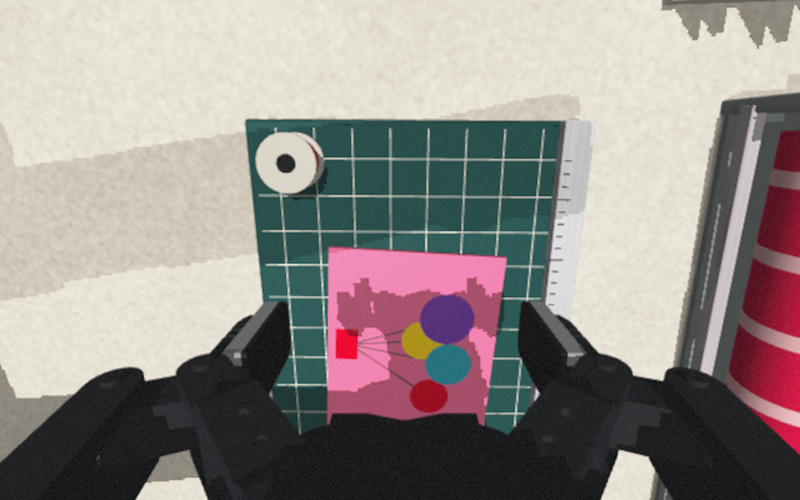

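Wrist view: bed left corners (246,120) and fence near-face foot at (565,122), board's left corners (329,247) and (506,258), roll top centre (287,163).

```bash
python3 - <<'E'
from h import *
i=eyes.camera_info("wrist")
for n,p,z in(("bedNL",(246,120),.035),("fenceL",(565,122),.035),("boardN",(329,247),.04),("boardF",(506,258),.04),("roll",(287,163),.065)):
    print(n,ray(i,np.float64(p)/1.25,z).round(4))
E
```

```text
bedNL [0.4278 0.2109 0.035 ]
fenceL [0.6783 0.2014 0.035 ]
boardN [0.4855 0.1065 0.04  ]
boardF [0.6351 0.0921 0.04  ]
roll [0.4654 0.1786 0.065 ]
```

>>> {"op": "arm_command", "data": {
  "deltas": [
    [0,0,0,0.01,0.005,-0.05,0.085],
    [0,0,0,0.01,0.005,-0.1,0.085],
    [0,0,0,0.01,0.005,-0.15,0.085],
    [0,0,0,0.01,0.005,-0.17,0.085],
    [0,0,0,0.01,0.005,-0.175,0.085],
    [0,0,0,0.01,0.005,-0.175,0.085]
  ]
}}

```text
clock: 3.1
ee_pos: [0.5601, 0.1347, 0.2117]
orientation: [2.256, 2.184, 0.003]
force: [0.1, -0.3, 0.6]
grip_width: 0.993
finger_force: 0.0
```

>>> {"op": "arm_command", "data": {
  "deltas": [
    [0,0,0,0,0,-0.003,0.085],
    [0,0,0,0,0,-0.006,0.085],
    [0,0,0,0,0,-0.007,0.085],
    [0,0,0,0,0,-0.007,0.085]
  ]
}}

```text
clock: 3.6
ee_pos: [0.5597, 0.1356, 0.2026]
orientation: [-2.255, -2.187, 0.0]
force: [0.4, 0.4, 0.9]
grip_width: 0.995
finger_force: 0.0
```

>>> {"op": "arm_command", "data": {
  "deltas": [
    [0,0,0,0,0,-0.001,0.085],
    [0,0,0,0,0,-0.0015,0.085],
    [0,0,0,0,0,-0.0015,0.085]
  ]
}}

```text
clock: 3.98
ee_pos: [0.5597, 0.1355, 0.2011]
orientation: [-2.255, -2.187, 0.0]
force: [0.0, 0.1, -1.1]
grip_width: 0.994
finger_force: 0.0
```

>>> {"op": "arm_command", "data": {
  "deltas": [
    [0,0,0,0,0,-0.0015,0.085],
    [0,0,0,0,0,-0.003,0.085],
    [0,0,0,0,0,-0.003,0.085]
  ]
}}

```text
clock: 4.35
ee_pos: [0.5596, 0.1355, 0.1979]
orientation: [-2.255, -2.187, 0.001]
force: [-0.2, 0.4, -0.5]
grip_width: 0.995
finger_force: 0.0
```

>>> {"op": "arm_command", "data": {
  "deltas": [
    [0,0,0,0,0,-0.0015,0.085],
    [0,0,0,0,0,-0.0015,0.085]
  ]
}}

```text
clock: 4.6
ee_pos: [0.5597, 0.1355, 0.1965]
orientation: [-2.255, -2.187, 0.0]
force: [-0.2, 0.0, 0.2]
grip_width: 0.995
finger_force: 0.0
```

>>> {"op": "arm_command", "data": {
  "deltas": [
    [0,0,0,0,0,-0.0015,0.085],
    [0,0,0,0,0,-0.0015,0.085]
  ]
}}

```text
clock: 4.85
ee_pos: [0.5598, 0.1355, 0.1955]
orientation: [2.255, 2.187, 0.001]
force: [-0.2, 0.1, 0.7]
grip_width: 0.995
finger_force: 0.7
```

>>> {"op": "arm_command", "data": {
  "deltas": [
    [0,0,0,0,-0.006,0.0012,0.085],
    [0,0,0,0,-0.014,0.0012,0.085],
    [0,0,0,-0.001,-0.022,0.0012,0.085],
    [0,0,0,-0.001,-0.03,0.0012,0.085],
    [0,0,0,-0.001,-0.038,0.0012,0.085],
    [0,0,0,-0.002,-0.046,0.0012,0.085],
    [0,0,0,-0.002,-0.054,0.0012,0.085],
    [0,0,0,-0.002,-0.061,0.0012,0.085],
    [0,0,0,-0.002,-0.066,0.0012,0.085],
    [0,0,0,-0.002,-0.066,0.0012,0.085]
  ]
}}

```text
clock: 6.1
ee_pos: [0.5578, 0.0691, 0.1964]
orientation: [2.256, 2.186, -0.0]
force: [0.0, -0.6, 0.4]
grip_width: 0.992
finger_force: 0.0
```

```bash
python3 - <<'E'
from h import *
im=np.mean([eyes.camera("scene") for _ in range(4)],0).astype('uint8')
cv2.imwrite("pics/c2.png",cv2.resize(im[158:262,252:404],None,fx=5,fy=5,interpolation=cv2.INTER_CUBIC))
E
```

```text
(no output)
```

View pics/c2.png

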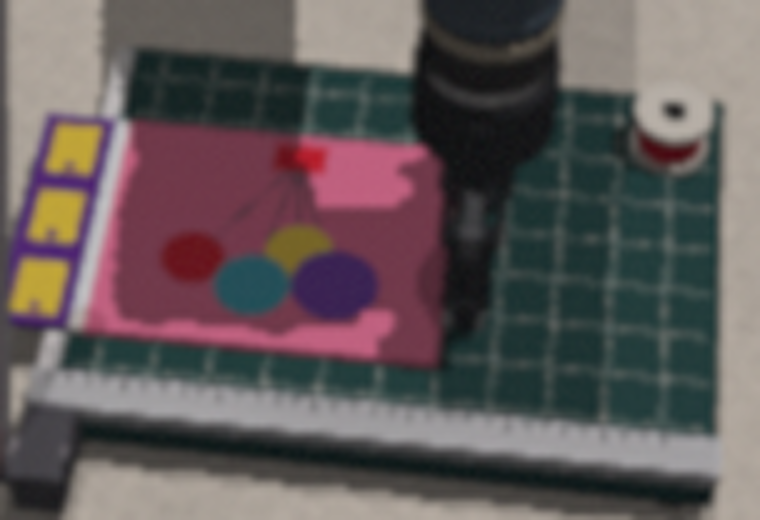

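The strip has passed the cutting edge: board corners about (50,115), (8,323), (440,368); gutter ends (121,122) and (76,330), still some 10+ mm left of the edge.

```bash
python3 - <<'E'
from h import *
i=eyes.camera_info("scene")
o=lambda a:np.float64(a)/5+[251.6,157.6]
L=[BL[0],BL[3],BL[2],[-.075,-.075,.04],[.075,-.075,.04]]
b,rb=fit(i,L,o([[50,115],[8,323],[440,368],[121,122],[76,330]]));print(b,rb.round(1).tolist())
for p,q in (((122,47),.035),((81,208),.035),((55,312),.035),((722,100),.035),((718,270),.035),((718,438),.047),((385,403),.047),((120,375),.047)): print(p,ray(i,o(p),q).round(4))
print(pose(b,BL).round(3).tolist(), pose(b,[[0,-.075,0],[.075,-.075,0]]))
E
```

```text
[ 0.55557172 -0.05926617 -0.02901575] [[-0.2, 0.1], [-2.6, -0.0], [0.1, -0.4], [1.0, 0.1], [0.4, 0.2]]
(122, 47) [ 0.4146 -0.1438  0.035 ]
(81, 208) [ 0.54   -0.1489  0.035 ]
(55, 312) [ 0.6134 -0.1516  0.035 ]
(722, 100) [0.4249 0.2127 0.035 ]
(718, 270) [0.552  0.2073 0.035 ]
(718, 438) [0.6714 0.2029 0.047 ]
(385, 403) [0.665  0.0309 0.047 ]
(120, 375) [ 0.6598 -0.1086  0.047 ]
[[0.477, -0.177, 0.04], [0.484, 0.063, 0.04], [0.634, 0.059, 0.04], [0.627, -0.181, 0.04]] [[ 0.55339584 -0.1342346   0.        ]
 [ 0.62836427 -0.13641047  0.        ]]
```

>>> {"op": "arm_command", "data": {
  "deltas": [
    [0,0,-0.005,0,-0.005,0,0.085],
    [0,0,-0.005,0,-0.009,0,0.085],
    [0,0,-0.005,0,-0.012,0,0.085],
    [0,0,-0.005,0,-0.012,0,0.085],
    [0,0,-0.005,0,0.01,0,0.085],
    [0,0,-0.005,0,0.02,0.02,0.085],
    [0,0,-0.005,0,0.02,0.08,0.085],
    [0,0,-0.005,-0.02,0.02,0.14,0.085],
    [0,0,0.15,-0.06,0.02,0.18,0.085],
    [0,0,0.3,-0.1,0.02,0.18,0.085]
  ]
}}

```text
clock: 7.55
ee_pos: [0.4579, 0.0895, 0.3816]
orientation: [1.893, 2.498, 0.01]
force: [0.4, 0.5, -0.1]
grip_width: 0.994
finger_force: 0.0
```

>>> {"op": "arm_command", "data": {
  "deltas": [
    [0,0,0.17,-0.03,-0.03,0,0.085],
    [0,0,0.34,-0.05,-0.06,0,0.085],
    [0,0,0.51,-0.05,-0.09,0,0.085],
    [0,0,0.68,-0.05,-0.11,0,0.085],
    [0,0,0.85,-0.05,-0.11,0,0.085],
    [0,0,1.02,-0.05,-0.11,0,0.085],
    [0,0,1.19,-0.05,-0.11,0,0.085],
    [0,0,1.27,-0.05,-0.11,0,0.085],
    [0,0,1.27,-0.05,-0.11,0,0.085],
    [0,0,1.27,-0.05,-0.11,0,0.085]
  ]
}}

```text
clock: 8.8
ee_pos: [0.4077, -0.0205, 0.3764]
orientation: [0.052, 3.141, -0.0]
force: [0.4, 0.7, 0.7]
grip_width: 0.993
finger_force: 0.0
```

```bash
python3 - <<'E'
from h import *
s=sensors.state();o=np.array(s['orientation']);print(s['ee_pos'],o,2*np.arctan2(o[1],o[0])-np.pi/2)
i=eyes.camera_info("wrist");im=eyes.camera("wrist")
cv2.imwrite("pics/w2.png",cv2.resize(im,(800,500),interpolation=cv2.INTER_CUBIC))
E
```

```text
[ 0.40769552 -0.02049006  0.37644463] [ 5.16249003e-02  3.14107701e+00 -7.95489310e-05] 1.53792845852227
```

View pics/w2.png

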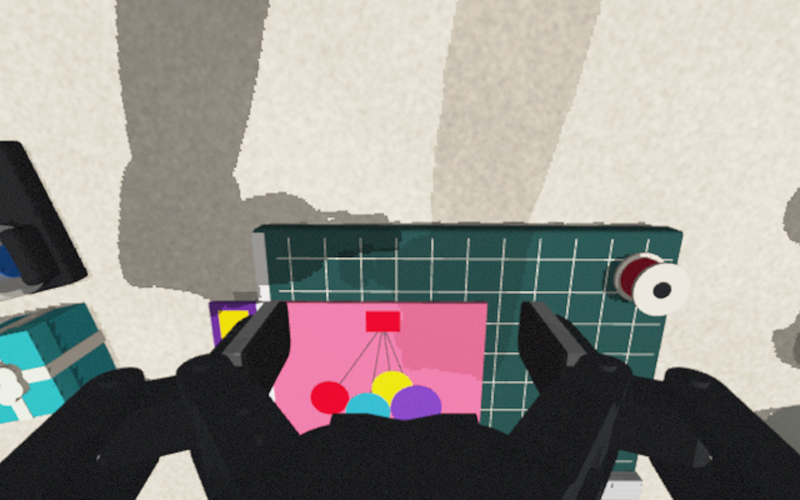

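The wrist view shows the board's near edge at row 302 (columns 210–487), square with the bed, and the open fingers lined up with it. Lowering behind the near edge.

>>> {"op": "arm_command", "data": {
  "deltas": [
    [0,0,0,0.038,-0.025,-0.04,0.085],
    [0,0,0,0.038,-0.025,-0.09,0.085],
    [0,0,0,0.038,-0.025,-0.14,0.085],
    [0,0,0,0.038,-0.025,-0.165,0.085],
    [0,0,0,0.038,-0.025,-0.175,0.085],
    [0,0,0,0.038,-0.025,-0.175,0.085],
    [0,0,0,0.038,-0.025,-0.175,0.085]
  ]
}}

```text
clock: 9.72
ee_pos: [0.4467, -0.0457, 0.2031]
orientation: [0.05, 3.138, -0.001]
force: [0.0, -0.4, 0.5]
grip_width: 0.992
finger_force: 0.0
```

>>> {"op": "arm_command", "data": {
  "deltas": [
    [0,0,0,0,0,-0.004,0.085],
    [0,0,0,0,0,-0.0065,0.085],
    [0,0,0,0.01,0,-0.0065,0.085],
    [0,0,0,0.018,-0.0005,-0.0065,0.085],
    [0,0,0,0.026,-0.001,-0.0065,0.085],
    [0,0,0,0.034,-0.001,-0.0065,0.085],
    [0,0,0,0.04,-0.0015,-0.0065,0.085],
    [0,0,0,0.044,-0.0015,-0.0065,0.085],
    [0,0,0,0.044,-0.0015,-0.0065,0.085]
  ]
}}

```text
clock: 10.85
ee_pos: [0.4905, -0.0471, 0.1954]
orientation: [0.05, 3.14, -0.0]
force: [-2.0, 0.3, 5.0]
grip_width: 0.994
finger_force: 2.4
```

>>> {"op": "arm_command", "data": {
  "deltas": [
    [0,0,0,0.002,0,0,0.085],
    [0,0,0,0.004,0,0,0.085],
    [0,0,0,0.004,0,0,0.085]
  ]
}}

```text
clock: 11.22
ee_pos: [0.4938, -0.0471, 0.1954]
orientation: [-0.05, -3.141, 0.0]
force: [-2.5, 0.4, 6.4]
grip_width: 0.991
finger_force: 3.2
```

>>> {"op": "arm_command", "data": {
  "deltas": [
    [0,0,0,0.002,0,0,0.085],
    [0,0,0,0.004,0,0,0.085],
    [0,0,0,0.004,0,0,0.085]
  ]
}}

```text
clock: 11.6
ee_pos: [0.4978, -0.0471, 0.1954]
orientation: [-0.05, -3.141, 0.0]
force: [-4.0, -0.4, 6.3]
grip_width: 0.993
finger_force: 3.3
```

>>> {"op": "arm_command", "data": {
  "deltas": [
    [0,0,0,0.0,0,0.0015,0.085],
    [0,0,0,0.001,0,0.0015,0.085],
    [0,0,0,0.001,0,0.0015,0.085]
  ]
}}

```text
clock: 11.98
ee_pos: [0.4988, -0.047, 0.196]
orientation: [-0.05, -3.141, -0.0]
force: [0.2, -0.6, 0.5]
grip_width: 0.995
finger_force: 0.0
```

>>> {"op": "arm_command", "data": {
  "deltas": [
    [0,0,0,0.001,0,0,0.085],
    [0,0,0,0.002,0,0,0.085],
    [0,0,0,0.002,0,0,0.085]
  ]
}}

```text
clock: 12.35
ee_pos: [0.5008, -0.047, 0.1963]
orientation: [-0.05, -3.141, -0.0]
force: [-0.8, -0.1, 0.6]
grip_width: 0.998
finger_force: 0.1
```

```bash
python3 - <<'E'
from h import *
im=np.mean([eyes.camera("scene") for _ in range(4)],0).astype('uint8')
cv2.imwrite("pics/c3.png",cv2.resize(im[158:262,240:400],None,fx=5,fy=5,interpolation=cv2.INTER_CUBIC))
E
```

```text
(no output)
```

View pics/c3.png

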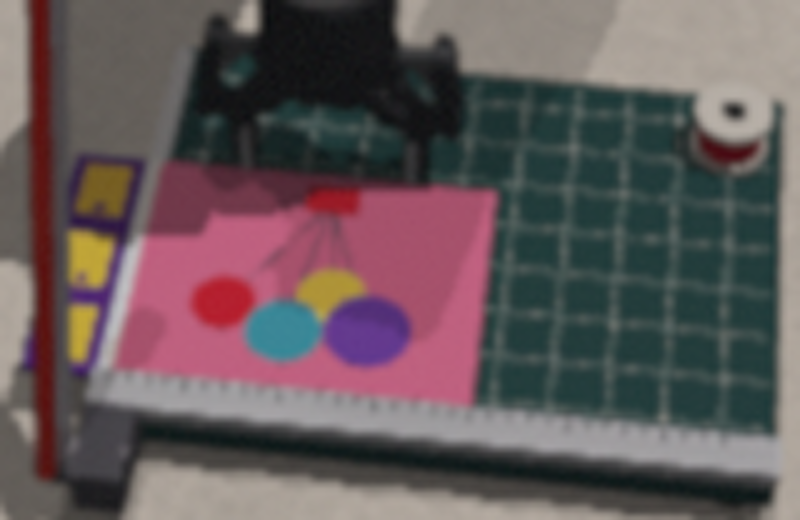

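The board (near corners (140,160), (497,190); left far corner (472,405)) is now nearly at the fence, gutter close to the steel edge. I'll keep creeping until contact force appears.

>>> {"op": "arm_command", "data": {
  "deltas": [
    [0,0,0,0.0015,0,0,0.085],
    [0,0,0,0.003,0,0,0.085],
    [0,0,0,0.003,0,0,0.085]
  ]
}}

```text
clock: 12.92
ee_pos: [0.5022, -0.0468, 0.1958]
orientation: [-0.051, -3.136, -0.0]
force: [-5.7, 0.2, 3.3]
grip_width: 0.995
finger_force: 3.1
```

>>> {"op": "arm_command", "data": {
  "deltas": [
    [0,0,0,0.0015,0,0,0.085],
    [0,0,0,0.002,0,0,0.085],
    [0,0,0,0.002,0,0,0.085]
  ]
}}

```text
clock: 13.3
ee_pos: [0.503, -0.0468, 0.1956]
orientation: [-0.052, -3.132, 0.0]
force: [-10.4, 0.4, 6.4]
grip_width: 0.996
finger_force: 5.1
```

>>> {"op": "arm_command", "data": {
  "deltas": [
    [0,0,0,0.0015,0,0,0.085],
    [0,0,0,0.002,0,0,0.085],
    [0,0,0,0.002,0,0,0.085]
  ]
}}

```text
clock: 13.68
ee_pos: [0.5037, -0.0467, 0.1955]
orientation: [-0.052, -3.128, 0.001]
force: [-14.6, -0.2, 9.1]
grip_width: 0.995
finger_force: 7.6
```

>>> {"op": "arm_command", "data": {
  "deltas": [
    [0,0,0,-0.015,0,0,0.085],
    [0,0,0,-0.03,0,0.002,0.085],
    [0,0,0,-0.04,0,0.05,0.085],
    [0,0,0,-0.06,0,0.1,0.085],
    [0,0,0,-0.09,0,0.15,0.085],
    [0,0,0,-0.11,-0.04,0.18,0.085],
    [0,0,0,-0.11,-0.075,0.18,0.085],
    [0,0,0,-0.11,-0.075,0.18,0.085],
    [0,0,0,-0.11,-0.075,0.18,0.085]
  ]
}}

```text
clock: 14.8
ee_pos: [0.3978, -0.1219, 0.3763]
orientation: [0.05, 3.141, 0.001]
force: [-0.6, 0.8, -0.2]
grip_width: 0.998
finger_force: 0.0
```

```bash
python3 - <<'E'
from h import *
import pickle
s=sensors.state();print(s['ee_pos'],s['clock'])
i=eyes.camera_info("wrist");im=np.mean([eyes.camera("wrist") for _ in range(4)],0).astype('uint8')
pickle.dump(i,open("w3.pkl","wb"));cv2.imwrite("pics/w3raw.png",im)
cv2.imwrite("pics/w3.png",cv2.resize(im[150:350,150:470],None,fx=2.5,fy=2.5,interpolation=cv2.INTER_CUBIC))
E
```

```text
[ 0.39783016 -0.12188672  0.3762574 ] 14.8
```

View pics/w3.png

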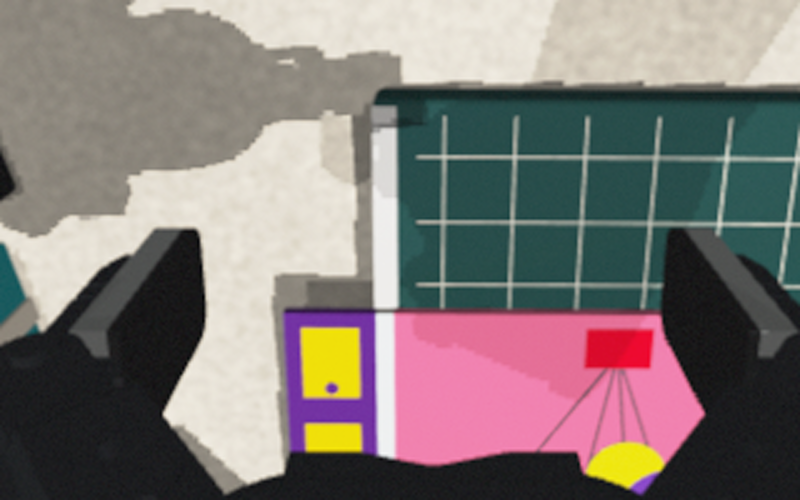

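Near end of the gutter at columns 376–395 (row 312), 377–396 (row 450); the steel edge's outer line at 372 (row 110) to 374 (row 305).

```bash
python3 - <<'E'
from h import *
import pickle
i=pickle.load(open("w3.pkl","rb"));f=lambda u,v:np.float64([(u+.5)/2.5-.5+150,(v+.5)/2.5-.5+150])
im=cv2.imread("pics/w3raw.png")
for r in(205,225,250,268,278,300,320): print(r,im[r,294:312].tolist() if r in(205,250,268,278,320) else '')
for n,u,v,z in(("e",372,110,.035),("e",374,305,.035),("bedNL?",397,200,.035),("gL",376,312,.04),("gR",395,312,.04),("gL",377,450,.04),("gR",396,450,.04),("strip",285,312,.04),("strip",288,450,.04),("near",650,310,.04)): print(n,ray(i,f(u,v),z).round(4))
E
```

```text
205 [[96, 105, 109], [96, 105, 108], [97, 105, 108], [97, 105, 109], [150, 155, 159], [201, 205, 207], [215, 218, 220], [215, 218, 220], [215, 218, 219], [216, 219, 220], [216, 218, 220], [217, 219, 220], [217, 219, 220], [217, 218, 220], [172, 174, 170], [98, 98, 70], [76, 78, 43], [76, 78, 42]]
225 
250 [[126, 136, 142], [125, 137, 142], [127, 138, 143], [128, 137, 143], [136, 146, 151], [203, 208, 211], [232, 234, 235], [236, 237, 239], [235, 237, 238], [236, 237, 238], [235, 237, 238], [235, 237, 238], [235, 237, 238], [236, 237, 238], [214, 217, 214], [140, 143, 122], [88, 91, 46], [87, 89, 44]]
268 [[96, 103, 108], [93, 102, 107], [94, 102, 105], [92, 99, 103], [94, 100, 106], [175, 181, 183], [227, 230, 231], [235, 237, 238], [235, 237, 238], [235, 237, 238], [235, 237, 238], [235, 237, 238], [235, 237, 238], [234, 237, 237], [219, 223, 221], [152, 156, 140], [88, 92, 52], [86, 90, 46]]
278 [[163, 51, 116], [163, 51, 114], [163, 50, 115], [164, 49, 115], [163, 50, 115], [172, 73, 128], [222, 199, 208], [239, 236, 236], [241, 240, 239], [241, 240, 238], [241, 240, 239], [240, 240, 239], [240, 238, 239], [222, 208, 240], [185, 143, 241], [176, 130, 241], [176, 130, 241], [176, 129, 241]]
300 
320 [[120, 144, 185], [157, 65, 124], [163, 51, 116], [163, 53, 116], [160, 47, 113], [161, 50, 114], [196, 130, 164], [232, 225, 226], [240, 240, 238], [241, 240, 239], [241, 240, 239], [241, 240, 239], [241, 240, 238], [230, 224, 240], [196, 166, 240], [175, 131, 241], [175, 130, 241], [175, 130, 241]]
e [ 0.4173 -0.1479  0.035 ]
e [ 0.5083 -0.1518  0.035 ]
bedNL? [ 0.458  -0.1392  0.035 ]
gL [ 0.509  -0.1506  0.04  ]
gR [ 0.5092 -0.1422  0.04  ]
gL [ 0.5814 -0.1538  0.04  ]
gR [ 0.5817 -0.1449  0.04  ]
strip [ 0.5077 -0.1909  0.04  ]
strip [ 0.58   -0.1955  0.04  ]
near [ 0.5119 -0.0291  0.04  ]
```

>>> {"op": "arm_command", "data": {
  "deltas": [
    [0,0,-0.17,0,0.05,0,0.085],
    [0,0,-0.34,0,0.1,0,0.085],
    [0,0,-0.51,0.03,0.15,0,0.085],
    [0,0,-0.68,0.07,0.2,0,0.085],
    [0,0,-0.85,0.11,0.21,0,0.085],
    [0,0,-1.02,0.15,0.21,0,0.085],
    [0,0,-1.19,0.177,0.21,0,0.085],
    [0,0,-1.36,0.177,0.21,-0.05,0.085],
    [0,0,-1.53,0.177,0.21,-0.1,0.085],
    [0,0,-1.575,0.177,0.21,-0.14,0.085]
  ]
}}

```text
clock: 16.25
ee_pos: [0.574, 0.0888, 0.2336]
orientation: [-2.261, -2.179, 0.003]
force: [1.2, -0.8, -0.2]
grip_width: 0.998
finger_force: 0.0
```

>>> {"op": "arm_command", "data": {
  "deltas": [
    [0,0,0,0,0,-0.02,0.085],
    [0,0,0,0,0,-0.033,0.085],
    [0,0,0,0,0,-0.033,0.085],
    [0,0,0,0,0,-0.033,0.085]
  ]
}}

```text
clock: 16.75
ee_pos: [0.5754, 0.0882, 0.2048]
orientation: [2.26, 2.18, 0.003]
force: [0.4, -0.4, 0.1]
grip_width: 0.994
finger_force: 0.0
```

>>> {"op": "arm_command", "data": {
  "deltas": [
    [0,0,0,0,-0.01,-0.004,0.085],
    [0,0,0,0,-0.02,-0.0065,0.085],
    [0,0,0,0,-0.02,-0.0065,0.085],
    [0,0,0,0,-0.02,-0.0065,0.085]
  ]
}}

```text
clock: 17.25
ee_pos: [0.5747, 0.0677, 0.197]
orientation: [-2.262, -2.18, -0.0]
force: [-0.1, -0.3, 0.6]
grip_width: 0.993
finger_force: 0.0
```

>>> {"op": "arm_command", "data": {
  "deltas": [
    [0,0,0,0,-0.005,-0.0005,0.085],
    [0,0,0,0,-0.01,-0.0005,0.085],
    [0,0,0,0,-0.013,-0.0005,0.085],
    [0,0,0,0,-0.015,-0.0005,0.085],
    [0,0,0,0,-0.0165,-0.0005,0.085],
    [0,0,0,0,-0.0165,-0.0005,0.085],
    [0,0,0,0,-0.0165,-0.0005,0.085]
  ]
}}

```text
clock: 18.12
ee_pos: [0.5748, 0.0515, 0.1965]
orientation: [2.261, 2.181, 0.0]
force: [-0.8, 0.1, -1.3]
grip_width: 0.992
finger_force: 0.0
```

>>> {"op": "arm_command", "data": {
  "deltas": [
    [0,0,0,0,0.015,0,0.085],
    [0,0,0,0,0.025,0.01,0.085],
    [0,0,0,-0.02,0.025,0.07,0.085],
    [0,0,0,-0.06,0.025,0.13,0.085],
    [0,0,0.17,-0.1,0.025,0.18,0.085],
    [0,0,0.34,-0.14,0.0,0.18,0.085],
    [0,0,0.51,-0.177,-0.05,0.18,0.085],
    [0,0,0.68,-0.177,-0.1,0.18,0.085],
    [0,0,0.85,-0.177,-0.15,0.18,0.085],
    [0,0,1.02,-0.177,-0.173,0.18,0.085]
  ]
}}

```text
clock: 19.38
ee_pos: [0.3975, -0.1226, 0.3776]
orientation: [0.928, 2.999, -0.001]
force: [0.3, -0.2, -0.4]
grip_width: 0.996
finger_force: 0.0
```

>>> {"op": "arm_command", "data": {
  "deltas": [
    [0,0,0.17,0,0,0,0.085],
    [0,0,0.34,0,0,0,0.085],
    [0,0,0.51,0,0,0,0.085],
    [0,0,0.555,0,0,0,0.085],
    [0,0,0.555,0,0,0,0.085]
  ]
}}

```text
clock: 20.0
ee_pos: [0.3979, -0.1209, 0.3772]
orientation: [0.079, 3.139, -0.001]
force: [-0.6, 0.6, -0.1]
grip_width: 0.992
finger_force: 0.0
```

```bash
python3 - <<'E'
from h import *
import pickle
s=sensors.state();print(s['ee_pos'],s['orientation'],s['clock'])
i=eyes.camera_info("wrist");im=np.mean([eyes.camera("wrist") for _ in range(4)],0).astype('uint8')
pickle.dump(i,open("w4.pkl","wb"));cv2.imwrite("pics/w4raw.png",im)
j=np.mean([eyes.camera("scene") for _ in range(4)],0).astype('uint8')
a=cv2.resize(im[180:340,250:410],(400,400),interpolation=cv2.INTER_CUBIC);b=cv2.resize(j[180:260,240:320],(400,400),interpolation=cv2.INTER_CUBIC)
cv2.imwrite("pics/c4.png",np.hstack([a,b]))
E
```

```text
[ 0.39788989 -0.12093728  0.37723966] [ 7.85056218e-02  3.13944734e+00 -6.06813142e-04] 20.0
```

View pics/c4.png

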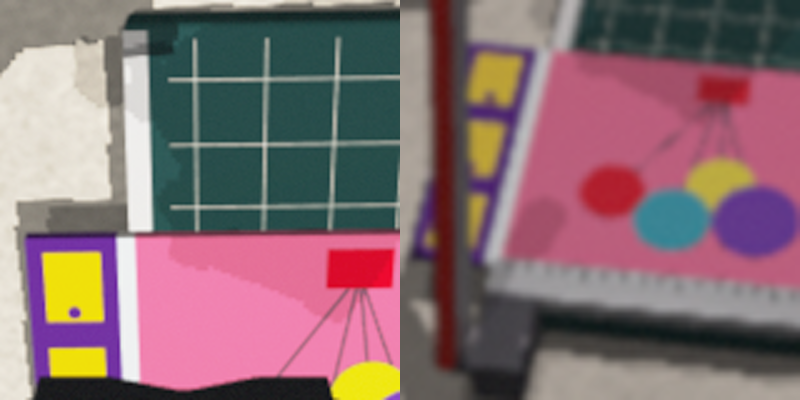

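Gutter at columns 116–135 (row 238), the steel edge's outer line at 127 (row 230): nearly coincident; far edge sits at the fence in the right-hand crop.

```bash
python3 - <<'E'
from h import *
import pickle
i=pickle.load(open("w4.pkl","rb"));im=cv2.imread("pics/w4raw.png").astype(float)
def cross(prof,off,rise,lo):
    d=np.diff(prof)*(1 if rise else -1);k=int(np.argmax(d));w=np.clip(d[max(k-2,0):k+3],0,None);return off+max(k-2,0)+.5+(w*np.arange(len(w))).sum()/w.sum()
g=im[:,:,1]
E=[ray(i,(cross(g[r,292:306],292,True,0),r),.035) for r in range(215,271,5)]
GL=[ray(i,(cross(g[r,291:301],291,True,0),r),.04) for r in range(277,328,5)]
GR=[ray(i,(cross(g[r,300:312],300,False,0),r),.04) for r in range(277,328,5)]
le=np.polyfit(*np.array(E).T[:2],1);ll=np.polyfit(*np.array(GL).T[:2],1);lr=np.polyfit(*np.array(GR).T[:2],1)
print(le,ll,lr)
for x in(.51,.545,.58): print(x,(np.polyval(ll,x)+np.polyval(lr,x))/2-np.polyval(le,x),np.polyval(lr,x)-np.polyval(ll,x))
# board near edge vs bed grid line angle
N=[]
for c in list(range(310,375,6)):
    N.append(ray(i,(c,cross(im[262:284,c,2],262,True,0)),.04))
B=[ray(i,(c,cross(im[181:190,c,1],181,True,0)),.035) for c in range(320,400,6)]
N=np.array(N);print("near edge slope dx/dy",np.polyfit(N[:,1],N[:,0],1),"bed", np.polyfit(np.array(B)[:,1],np.array(B)[:,0],1))
E
```

```text
[-0.03847801 -0.13193783] [-0.03724422 -0.13777907] [-0.03736483 -0.12908149]
0.51 -0.000893971014014866 0.008636065117560765
0.545 -0.0008528988472651655 0.0086318436398643
0.58 -0.0008118266805154928 0.008627622162167836
near edge slope dx/dy [0.02957806 0.51357281] bed [0.04292079 0.41811552]
```

```bash
python3 -c "
from cell import workorder
print(workorder.sign_off())"
```

```text
the job is handed in; nothing more can be done
None
```

I pushed the board up against the fence and slid it right. The last wrist picture put the middle of the gutter about 0.9 mm past the cutting edge and the board square to within about 0.01 rad. I handed the job in at about 20 s, but the sign-off returned no verdict.

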